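Seal the canisters and wind them into the dry box

TASK

Close up the stall's dry box: put every lid that lies on the counter on a canister of its own and press each one down until it is fully home on the rim. Then turn the hand crank clockwise through its three turns until the tray of canisters is all the way inside the box, and let go, leaving the bowl, the bottle and the tuning fork alone.

Things in the scene. Friction and masses are not known exactly. Their poses are not given: they have to be found in the camera images.
- lid0: Round wooden lid, one of 2 to 4 alike (the rest absent), about 0.14 kg, lying knob up. Origin: centre of the underside; z up along the knob. Cork plug 20 mm deep, 60 mm wide at the bottom tapering out to 72 mm; above it a flange 86 mm wide, 6 mm thick (20 to 26 mm over the origin); then a round upright knob 28 mm thick, 35 mm tall, its flat top 61 mm over the origin.
- lid1: Round wooden lid, one of 2 to 4 alike (the rest absent), about 0.14 kg, lying knob up. Origin: centre of the underside; z up along the knob. Cork plug 20 mm deep, 60 mm wide at the bottom tapering out to 72 mm; above it a flange 86 mm wide, 6 mm thick (20 to 26 mm over the origin); then a round upright knob 28 mm thick, 35 mm tall, its flat top 61 mm over the origin.
- lid2: Round wooden lid, one of 2 to 4 alike (the rest absent), about 0.14 kg, lying knob up. Origin: centre of the underside; z up along the knob. Cork plug 20 mm deep, 60 mm wide at the bottom tapering out to 72 mm; above it a flange 86 mm wide, 6 mm thick (20 to 26 mm over the origin); then a round upright knob 28 mm thick, 35 mm tall, its flat top 61 mm over the origin.
- lid3: Round wooden lid, one of 2 to 4 alike (the rest absent), about 0.14 kg, lying knob up. Origin: centre of the underside; z up along the knob. Cork plug 20 mm deep, 60 mm wide at the bottom tapering out to 72 mm; above it a flange 86 mm wide, 6 mm thick (20 to 26 mm over the origin); then a round upright knob 28 mm thick, 35 mm tall, its flat top 61 mm over the origin.
- mouth0 (a point): Mouth centre of a metal canister (one of four, 104 mm apart, fixed on the tray), level with its rim, 100 mm above the counter; 76 mm wide inside, 84 mm outside. A lid just set in rests on a stiff seal plate with its origin 8 mm below this point (flange 12 mm over the rim). About 9 to 12 N pushes the plate down, and it stays; fully home the flange meets the rim: origin 20 mm below.
- mouth1 (a point): Mouth centre of a metal canister (one of four, 104 mm apart, fixed on the tray), level with its rim, 100 mm above the counter; 76 mm wide inside, 84 mm outside. A lid just set in rests on a stiff seal plate with its origin 8 mm below this point (flange 12 mm over the rim). About 9 to 12 N pushes the plate down, and it stays; fully home the flange meets the rim: origin 20 mm below.
- mouth2 (a point): Mouth centre of a metal canister (one of four, 104 mm apart, fixed on the tray), level with its rim, 100 mm above the counter; 76 mm wide inside, 84 mm outside. A lid just set in rests on a stiff seal plate with its origin 8 mm below this point (flange 12 mm over the rim). About 9 to 12 N pushes the plate down, and it stays; fully home the flange meets the rim: origin 20 mm below.
- mouth3 (a point): Mouth centre of a metal canister (one of four, 104 mm apart, fixed on the tray), level with its rim, 100 mm above the counter; 76 mm wide inside, 84 mm outside. A lid just set in rests on a stiff seal plate with its origin 8 mm below this point (flange 12 mm over the rim). About 9 to 12 N pushes the plate down, and it stays; fully home the flange meets the rim: origin 20 mm below.
- tray (a joint): Travel of the canister tray, m: 0 is out (towards the robot), 0.21 fully inside the dry box. It slides along +x of drybox, driven only by the crank. The box's dark lintel clears a lid's knob by 5 mm when the lid is home; a lid that is not home strikes it.
- crank (a joint): Turn of the hand crank about its vertical axis, rad: grows clockwise seen from above, from 0 to 0.5 at the start (tray out) to a stop at 18.85 (three full turns, tray in): 11.14 mm of tray per radian. Light, about 2 to 6 N at the handle; it stays where it is left and can be turned back.
- crank_handle (a point): Centre of the top of the crank's upright wooden handle, 172 mm above the counter: a round grip 24 mm thick and 62 mm tall that spins freely on its pin. It travels on a circle of radius 55 mm round crank_axis.
- crank_axis (a point): Point on the crank's vertical axis, 100 mm above the counter, over the grey gearbox (75 mm square, 85 mm tall) that stands to the right of the tray.
- drybox: Fixed dry box: a base board and, at its far end, a glass-topped hood 254 mm wide, 172 mm tall, whose dark lintel (underside 146 mm above the counter) starts 115 mm beyond this origin. Origin: on the counter under the middle of the four canisters when the tray is fully out; x along the tray's way in, y left, z up.
- bowl: Bystander: copper bowl, 110 mm across the rim, 45 mm tall. Origin: centre of its underside.
- bottle: Bystander: green glass bottle 72 mm in diameter with a tin funnel in its neck, 230 mm tall in all. Origin: centre of its underside.
- fork: Bystander: steel tuning fork lying flat, 140 mm long. Origin: on the counter under the root of its two prongs, which point along x.
Things that resemble listed ones, but are neither listed nor needed, are in the scene too. What is shaped like the lid2 but yellow is not meant.

How it is judged:
By the outcome, as a careful person would: the job done as asked, in the order asked, and still so for the second after the job is handed in, with the robot touching nothing.
Of lid0, lid1, lid2, lid3 only 2 to 4 are there at a start; the rules pass over those that are not, and their reading is None.
At some moment in a run one of lid0, lid1, lid2, lid3 may be knocked a few centimetres aside while the robot is not near it.
Once in a run the grip may slacken for a moment while it holds something.
It also fails if it takes over 210 s, if anything falls off the work surface, if the arm or the gripper's body presses on something with over 40 N, if the wrist force passes 120 N, or if a joint passes its speed limit or range.

ROBOT

A 7-joint arm with a two-finger parallel gripper is mounted at the origin on the work surface. World frame = base frame: x ahead of the robot, y to its left, z up, the work surface at z = 0. Lengths are in m, angles in rad, forces in N, time in s.
With the tool pointing down it reaches from about 0.425 to 0.925 m from the base axis. Payload 6.8 kg.
Tool frame: the origin (TCP) lies midway between the tips of the shut fingers; the grasp point (between the pads) lies 19 mm behind it; z points along the fingers, y is the direction in which the jaws open and shut (so a half turn about z gives the same grasp; the last joint's range is limited). The gripper opens to 85 mm and grips with 20 to 120 N. Pads are 22 mm wide; open, the fingers measure 114 mm over their backs; the gripper's body (76 mm by 85 mm) begins 54 mm behind the grasp point. The pads swing forward as they close: fully open they stand 13 mm farther back than shut.
Start: joints at [1.031, 0.477, 0.022, 1.555, -0.011, 1.109, -0.083], TCP at [0.283, -0.613, 0.231] pointing down, gripper open.
Joint ranges: [-2.96, 2.96], [-0.34, 2.1], [-1.41, 1.46], [0.24, 2.44], [-1.37, 4.51], [0.17, 1.92], [-2.96, 2.96]. Speed limits (rad/s): [2.39, 2.39, 3.14, 3.14, 3.14, 3.14, 3.14].

INTERFACE

Orientations are given as a unit quaternion [w, x, y, z].
In Python, from cell import observe, snapshot, get_calibration, job_done gives the robot as it stands.
- The arm moves only by the tool apply_moves, never from a script. Its argument "plan" is a list of rows, each a list of 3 entries, a list of its own where there are three numbers: the opening, from -1 (shut) to 1 (fully open), then the shift along the tool's x, y, z in mm, then the turn, a rotation vector about the tool's x, y, z in degrees. A call has exactly 8 rows; each row is the pose to reach, as a shift and turn from the pose commanded when the call began, along the tool's axes at that moment; what a row does not reach only later rows make up. A row lasts 1/10 s, in which the tool goes at most 50 mm and 8.59 degrees, less where a joint would pass 70% of its speed; a pose out of reach is approached as far as the arm can. A call with a gripper value outside its range is refused whole. The fingers move at their own pace and stop on an object; "grip_force" is the grip in N (left out, the last holds). Time passes only in rows, so rows that repeat a pose let the fingers close, or fill a call up. It gives the time, the measured TCP pose, the force and the opening at its end, in the units of the state.
- observe(): the state, without advancing time (a new reading comes with each control period).
- snapshot(name): name is "side" or "top" or "wrist"; returns (picture, depth): 384x512x3 uint8, red, green, blue; 384x512 float32, m along the optical axis (not along the pixel's ray), 0 where there is no reading.
- get_calibration(name): a dict with "fx", "fy", "cx", "cy" (pixels), "pose" (4x4, takes a point from camera to world coordinates). Camera axes: x right, y down, z forward; pixel columns grow to the right and rows downward; lengths in m; the calibration is good to about 2 mm. A picture is of the moment at which its call begins: read the wrist's pose just before it. get_calibration takes no time and is no camera call; for the wrist camera it gives the pose at the moment of the call.
- job_done(): hands the job in, once; it reports no verdict.
The state is a dict: "time_s": time; "q": joint angles; "joint_vel": joint speeds; "tau": joint torques, N m; "tool_pos": TCP position; "tool_rot": TCP orientation; "contact_force": force on the tool from outside, world axes, zero at the start; "torque": the same for the moment, N m; "opening": opening from 0.0 (shut) to 1.0 (fully open).
Only numpy, scipy, OpenCV 4.12 (cv2) and the standard library are available. Lean on these libraries where they do the work, as an engineer would, in place of code of your own. Each camera call takes 0.05 s, during which the arm holds its last target.

## Working session

There is one attempt and no reset: what is moved stays moved. The work goes in short steps, Python scripts to look and compute and a tool call to move; the robot and the scene stay as the last step left them, time stands still between calls to the robot, and variables do not carry over. Pictures are saved under pics/ and viewed, and the job is handed in when it is done.

Besides the shell and the picture viewer there is one more tool, called as name([rows], argument=value, ...), one row to a line, values as JSON. apply_moves: Moves the arm, as the interface text tells. Its arguments: {"type":"object","properties":{"plan":{"type":"array","items":{"type":"array"}},"grip_force":{"type":"number"}},"required":["plan"]}

```bash
ls; mkdir -p pics
python3 - <<'E'
from cell import *
import cv2
print(observe())
for n in ("side","top"):
    p,d=snapshot(n); cv2.imwrite(f"pics/{n}0.png",cv2.cvtColor(p,cv2.COLOR_RGB2BGR)); print(get_calibration(n))
E
```

```text
pics
{'time_s': 0.0, 'q': array([ 1.030919  ,  0.47780753,  0.0223291 ,  1.55642142, -0.01152555,
        1.10927584, -0.0830946 ]), 'joint_vel': array([-3.75126148e-04, -1.08078954e-03, -1.58779288e-04,  6.98733564e-05,
        8.09307269e-04, -1.77443322e-03, -2.66122046e-03]), 'tau': array([-1.09996501e-03, -5.96448040e+01,  1.60743713e+00, -2.81195194e+01,
        1.23511639e-02,  9.44337604e-03,  2.14606445e-05]), 'tool_pos': array([ 0.28224025, -0.61253229,  0.23033319]), 'tool_rot': array([-8.58833160e-04,  9.76783309e-01,  2.14227847e-01, -2.41965744e-04]), 'contact_force': array([ 0.37601785,  0.17096095, -0.59998251]), 'torque': array([-0.00545452, -0.0253785 ,  0.00148181]), 'opening': 1.0001432433642725}
{'fx': 366.7090521579015, 'fy': 366.7090521579015, 'cx': 250.9623222782627, 'cy': 190.32017967770437, 'pose': array([[-0.89520304, -0.2596613 ,  0.36219818,  0.1810729 ],
       [-0.44550036,  0.49975162, -0.74281744,  0.81872628],
       [ 0.01187181, -0.82633185, -0.56305837,  0.71780612],
       [ 0.        ,  0.        ,  0.        ,  1.        ]])}
{'fx': 406.8989788937236, 'fy': 406.8989788937236, 'cx': 259.35735387850957, 'cy': 196.4366274585899, 'pose': array([[ 1.15320739e-05, -9.97683497e-01,  6.80267550e-02,
         4.59011894e-01],
       [-9.99940879e-01,  7.28199391e-04,  1.08493182e-02,
         1.96858000e-02],
       [-1.08737227e-02, -6.80228583e-02, -9.97624505e-01,
         1.26067324e+00],
       [ 0.00000000e+00,  0.00000000e+00,  0.00000000e+00,
         1.00000000e+00]])}
```

View pics/top0.png

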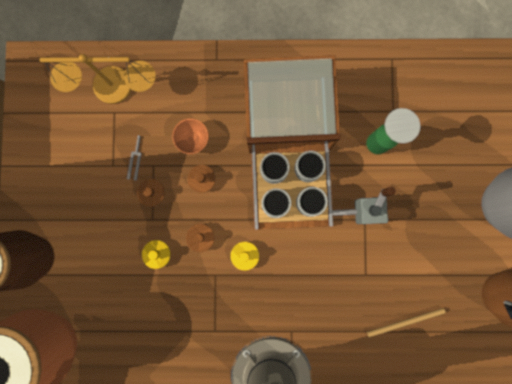

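View pics/side0.png

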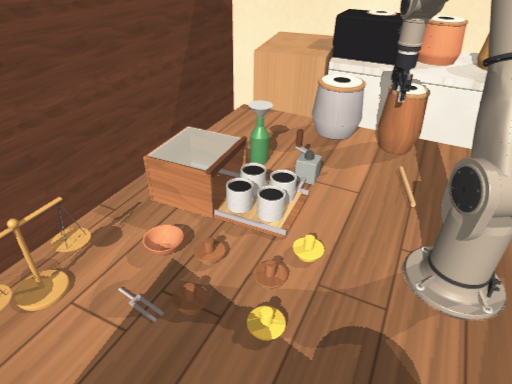

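The top view shows four canisters at (275,167), (310,165), (276,203) and (312,201), and the crank at (375,210). Three brown lids are at (200,178), (150,192) and (200,237); two yellow decoys are at (155,254) and (244,256). Next I'll measure their positions with depth.

```bash
cat > h.py <<'E'
from cell import *
import cv2, numpy as np
def cloud(n,save=None):
    c=get_calibration(n); p,d=snapshot(n)
    v,u=np.mgrid[0:384,0:512]
    X=np.stack([(u-c['cx'])/c['fx']*d,(v-c['cy'])/c['fy']*d,d],-1)@c['pose'][:3,:3].T+c['pose'][:3,3]
    X[d==0]=np.nan
    if save: cv2.imwrite(save,cv2.cvtColor(p,cv2.COLOR_RGB2BGR))
    return p,d,X
def blobs(X,lo,hi,minpix=8,box=None):
    m=(X[...,2]>lo)&(X[...,2]<hi)
    if box: m&=(X[...,0]>box[0])&(X[...,0]<box[1])&(X[...,1]>box[2])&(X[...,1]<box[3])
    n,l=cv2.connectedComponents(m.astype(np.uint8))
    o=[]
    for i in range(1,n):
        k=l==i
        if k.sum()>=minpix:
            q=X[k]; vv,uu=np.where(k); o.append((k.sum(),uu.mean().round(),vv.mean().round(),((q.min(0)+q.max(0))/2).round(4),q.mean(0).round(4),np.ptp(q,axis=0).round(3)))
    return o
E
python3 - <<'E'
from h import *
p,d,X=cloud("top","pics/t1.png")
np.save("X.npy",X);np.save("P.npy",p)
print("knob")
for b in blobs(X,0.048,0.07): print(*b)
print("flange")
for b in blobs(X,0.015,0.04,40): print(*b)
print("rim")
for b in blobs(X,0.09,0.115,20): print(*b)
print("handle")
for b in blobs(X,0.13,0.19,8): print(*b)
cv2.imwrite("pics/t1c.png",cv2.resize(cv2.cvtColor(p,cv2.COLOR_RGB2BGR)[110:280,110:420],None,fx=2.5,fy=2.5,interpolation=cv2.INTER_CUBIC))
E
```

```text
knob
14 106.0 80.0 [0.8955 0.4974 0.0597] [0.8955 0.4966 0.0603] [0.007 0.011 0.019]
58 374.0 144.0 [ 0.7049 -0.3204  0.0589] [ 0.6972 -0.309   0.0588] [0.058 0.043 0.022]
12 330.0 145.0 [ 0.6979 -0.1801  0.0611] [ 0.6944 -0.1778  0.0592] [0.018 0.011 0.014]
9 251.0 149.0 [0.6862 0.059  0.0574] [0.6829 0.0574 0.0588] [0.015 0.009 0.018]
34 301.0 175.0 [ 0.6129 -0.0985  0.0587] [ 0.604  -0.0896  0.057 ] [0.052 0.051 0.021]
73 199.0 177.0 [0.5983 0.2115 0.0574] [0.5984 0.2109 0.0598] [0.026 0.026 0.018]
14 268.0 180.0 [0.5923 0.007  0.0586] [0.5886 0.0058 0.0563] [0.021 0.036 0.019]
9 280.0 181.0 [ 0.5892 -0.0283  0.06  ] [ 0.5875 -0.0285  0.0587] [0.011 0.023 0.017]
57 487.0 206.0 [ 0.5165 -0.638   0.0591] [ 0.5134 -0.6353  0.0591] [0.12  0.027 0.022]
74 147.0 191.0 [0.5561 0.3655 0.0573] [0.5561 0.365  0.0597] [0.026 0.025 0.018]
44 359.0 211.0 [ 0.4977 -0.2616  0.0593] [ 0.497  -0.2611  0.0592] [0.07  0.006 0.021]
78 47.0 255.0 [0.3677 0.6697 0.0589] [0.3684 0.6594 0.0586] [0.119 0.045 0.022]
71 198.0 238.0 [0.4184 0.2125 0.0569] [0.4187 0.2126 0.0601] [0.024 0.026 0.017]
76 153.0 2
[... 3180 characters left out ...]
662] [0.009 0.011 0.034]
9 49.0 70.0 [0.8907 0.6215 0.1529] [0.8906 0.6214 0.1522] [0.008 0.011 0.042]
91 387.0 137.0 [ 0.7066 -0.3269  0.1407] [ 0.7015 -0.3224  0.1378] [0.043 0.036 0.021]
560 506.0 201.0 [ 0.5232 -0.6442  0.1572] [ 0.5224 -0.6363  0.1523] [0.155 0.042 0.054]
96 389.0 191.0 [ 0.5479 -0.3201  0.1543] [ 0.5481 -0.3177  0.1641] [0.022 0.023 0.045]
850 24.0 259.0 [0.3605 0.6936 0.1599] [0.3665 0.6669 0.1606] [0.159 0.096 0.06 ]
332 506.0 298.0 [ 0.2525 -0.6352  0.1542] [ 0.2622 -0.6288  0.1469] [0.126 0.034 0.048]
1256 45.0 341.0 [0.1234 0.6437 0.16  ] [0.1478 0.6025 0.16  ] [0.181 0.163 0.06 ]
287 271.0 376.0 [ 0.0557 -0.0019  0.1601] [0.0594 0.0019 0.1569] [0.043 0.118 0.06 ]
```

View pics/t1c.png

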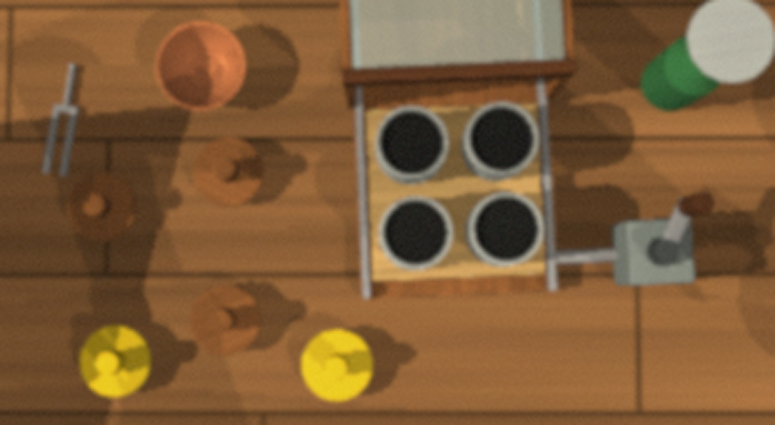

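```bash
cat >> h.py <<'E'
from scipy.spatial.transform import Rotation as R
def go(x,y,z,yaw=None):
    s=observe(); w=s['tool_rot']; r=R.from_quat([w[1],w[2],w[3],w[0]])
    sh=r.inv().apply(np.array([x,y,z])-s['tool_pos'])*1000
    t=np.zeros(3)
    if yaw is not None:
        a=np.deg2rad(yaw); tgt=R.from_matrix(np.array([[np.cos(a),np.sin(a),0],[np.sin(a),-np.cos(a),0],[0,0,-1.]]))
        t=(r.inv()*tgt).as_rotvec(degrees=True)
    print('shift',sh.round(1),'turn',t.round(1),'now',s['tool_pos'].round(4),'F',s['contact_force'].round(1),'op',round(s['opening'],3),'t',s['time_s'])
E
python3 -c "
from h import *
go(.5983,.211,.25,0)
X=np.load('X.npy')
m=(X[...,2]>.075)&(X[...,2]<.125)&(abs(X[...,0]-.5)<.1)&(abs(X[...,1]+.3)<.07)
for lo,hi in((.078,.09),(.09,.1),(.1,.115),(.115,.13),(.165,.18)):
  k=(X[...,2]>lo)&(X[...,2]<hi)&(abs(X[...,0]-.5)<.1)&(abs(X[...,1]+.3)<.07);q=X[k]
  print(lo,k.sum(),q.min(0).round(4),q.max(0).round(4),q.mean(0).round(4), cv2.minAreaRect(q[:,:2].astype(np.float32)*1000))
"
```

```text
shift [ 631.7 -615.8  -18.7] turn [-0.1  0.  24.7] now [ 0.2823 -0.6127  0.2306] F [ 0.8  0.3 -0.5] op 0.998 t 0.15
0.078 486 [ 0.4624 -0.3369  0.0782] [ 0.5348 -0.259   0.0898] [ 0.4952 -0.2933  0.0848] ((498.5859680175781, -297.9530029296875), (72.38825225830078, 77.9547119140625), 0.018784070387482643)
0.09 38 [ 0.4823 -0.3247  0.0901] [ 0.5506 -0.2678  0.0999] [ 0.4984 -0.2917  0.095 ] ((508.0837097167969, -308.70233154296875), (54.787109375, 65.35012817382812), 45.77174758911133)
0.1 176 [ 0.485  -0.3234  0.1003] [ 0.5587 -0.2832  0.1142] [ 0.5136 -0.3037  0.1082] ((522.7759399414062, -304.5138244628906), (29.856592178344727, 75.6196060180664), 73.14318084716797)
0.115 15 [ 0.5372 -0.323   0.1171] [ 0.5574 -0.309   0.128 ] [ 0.5447 -0.314   0.1226] ((545.6174926757812, -314.75054931640625), (21.906288146972656, 8.768362045288086), 22.770870208740234)
0.165 63 [ 0.537  -0.3314  0.1654] [ 0.5587 -0.3093  0.1767] [ 0.5489 -0.3203  0.1721] ((549.2930297851562, -320.4721984863281), (20.916749954223633, 22.651317596435547), 55.390995025634766)
```

apply_moves([
  [0.4, [60, -60, -20], [0, 0, 8]],
  [0.4, [100, -97, -19], [0, 0, 16]],
  [0.4, [135, -131, -19], [0, 0, 24.7]],
  [0.4, [170, -166, -19], [0, 0, 24.7]],
  [0.4, [205, -200, -19], [0, 0, 24.7]],
  [0.4, [240, -234, -19], [0, 0, 24.7]],
  [0.4, [275, -268, -19], [0, 0, 24.7]],
  [0.4, [310, -302, -19], [0, 0, 24.7]],
], grip_force=50)

```text
time_s: 0.95
tool_pos: [0.4254, -0.2396, 0.2504]
tool_rot: [0.0, 1.0, 0.0, 0.0]
contact_force: [0.8, -0.3, 0.4]
opening: 0.705
```

```bash
python3 -c "
from h import *
go(.5983,.211,.25,0)"
```

```text
shift [ 1.732e+02 -4.505e+02  3.000e-01] turn [ 0. -0.  0.] now [ 0.4254 -0.2396  0.2504] F [ 0.8 -0.3  0.4] op 0.705 t 0.95
```

apply_moves([
  [0.4, [17, -45, 0], [0, 0, 0]],
  [0.4, [35, -90, 0], [0, 0, 0]],
  [0.4, [52, -135, 0], [0, 0, 0]],
  [0.4, [70, -180, 0], [0, 0, 0]],
  [0.4, [87, -225, 0], [0, 0, 0]],
  [0.4, [104, -270, 0], [0, 0, 0]],
  [0.4, [121, -315, 0], [0, 0, 0]],
  [0.4, [138, -360, 0], [0, 0, 0]],
])

```text
time_s: 1.75
tool_pos: [0.5632, 0.1202, 0.2502]
tool_rot: [0.0, 1.0, 0.0, -0.0]
contact_force: [0.1, -0.6, -1.4]
opening: 0.701
```

Run:
```python
from h import *
go(.5983,.211,.15,0)
p,d,X=cloud("wrist","pics/w1.png")
for b in blobs(X,0.05,0.066,30): print(*b)
print(get_calibration("wrist"))
p,d,X=cloud("top","pics/t2.png")
for b in blobs(X,0.048,0.07,60): print(*b)
```

```text
shift [ 35.2 -90.8 100.1] turn [0. 0. 0.] now [0.5632 0.1202 0.2502] F [ 0.1 -0.6 -1.4] op 0.701 t 1.75
180 313.0 32.0 [0.7071 0.0634 0.058 ] [0.7053 0.0675 0.0583] [0.054 0.012 0.016]
539 452.0 104.0 [ 0.6295 -0.0942  0.058 ] [ 0.636  -0.0839  0.0582] [0.085 0.045 0.016]
359 350.0 108.0 [0.6265 0.0126 0.058 ] [0.6322 0.0237 0.0567] [0.081 0.04  0.016]
545 177.0 139.0 [0.6006 0.212  0.0568] [0.6008 0.2113 0.0605] [0.026 0.027 0.014]
587 46.0 176.0 [0.5578 0.3669 0.0568] [0.5587 0.3644 0.0597] [0.027 0.028 0.014]
572 442.0 186.0 [ 0.5277 -0.1056  0.058 ] [ 0.5454 -0.0904  0.0579] [0.081 0.061 0.016]
422 355.0 187.0 [ 0.53   -0.0037  0.058 ] [0.545  0.0101 0.0573] [0.068 0.064 0.016]
108 89.0 304.0 [0.3771 0.3498 0.0563] [0.3809 0.3498 0.0575] [0.014 0.022 0.013]
363 290.0 313.0 [0.3661 0.0793 0.0566] [0.3686 0.0796 0.0593] [0.029 0.027 0.013]
{'fx': 301.18462121171336, 'fy': 301.18462121171336, 'cx': 260.41096342532586, 'cy': 197.35726631012008, 'pose': array([[ 0.00931353, -0.94689307, -0.32141371,  0.64772792],
       [-0.99992805, -0.01124898,  0.0041651 ,  0.1295139 ],
       [-0.00755948,  0.3213518 , -0.94692971,  0.39334164],
       [ 0.        ,  0.        ,  0.        ,  1.        ]])}
74 147.0 191.0 [0.556  0.3658 0.058 ] [0.5561 0.3651 0.06  ] [0.027 0.025 0.018]
74 47.0 255.0 [0.3689 0.6702 0.059 ] [0.3679 0.6586 0.0591] [0.116 0.045 0.021]
77 153.0 255.0 [0.3683 0.3467 0.0576] [0.3691 0.345  0.0596] [0.025 0.028 0.019]
91 489.0 290.0 [ 0.2644 -0.6457  0.0589] [ 0.2682 -0.6335  0.059 ] [0.113 0.05  0.022]
```

View pics/w1.png

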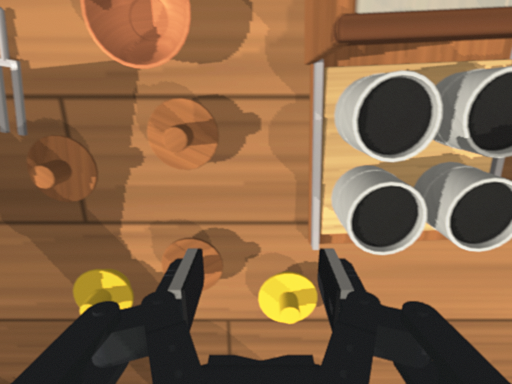

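The wrist view puts L1's knob at (177,139), within 2 mm of the top camera's estimate. Descending on it.

apply_moves([
  [0.4, [18, -45, 0], [0, 0, 0]],
  [0.4, [36, -91, 0], [0, 0, 0]],
  [0.4, [36, -91, 40], [0, 0, 0]],
  [0.4, [36, -91, 80], [0, 0, 0]],
  [0.4, [36, -91, 120], [0, 0, 0]],
  [0.4, [36, -91, 160], [0, 0, 0]],
  [0.4, [36, -91, 190], [0, 0, 0]],
  [0.4, [36, -91, 212], [0, 0, 0]],
])

```text
time_s: 2.65
tool_pos: [0.5975, 0.2082, 0.0355]
tool_rot: [0.001, 1.0, 0.0, -0.002]
contact_force: [0.4, -0.7, 0.3]
opening: 0.7
```

Run:
```python
from h import *
go(.5992,.2113,.031,0)
p,d,X=cloud("side","pics/s2.png")
cv2.imwrite("pics/s2c.png",cv2.resize(cv2.imread("pics/s2.png")[150:350,130:380],None,fx=3,fy=3))
```

```text
shift [ 1.7 -3.1  4.5] turn [0.1 0.2 0. ] now [0.5975 0.2082 0.0355] F [ 0.4 -0.7  0.3] op 0.7 t 2.65
```

View pics/s2c.png

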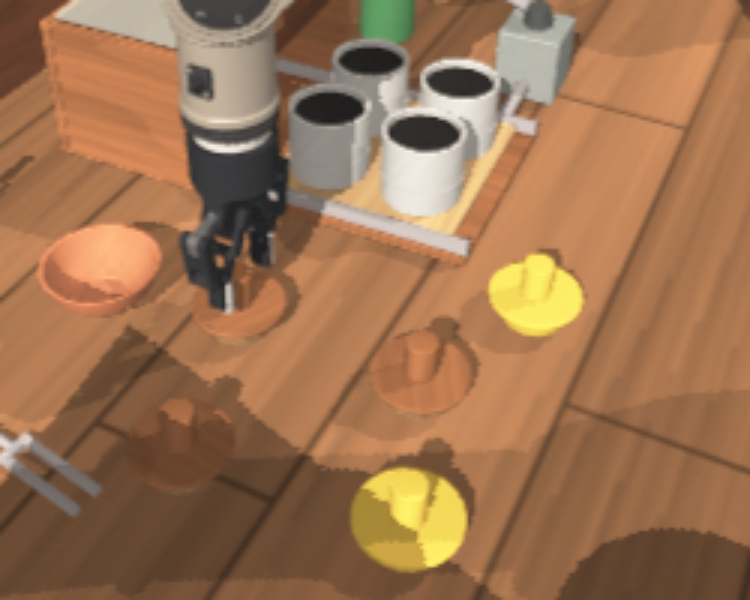

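apply_moves([
  [0.4, [1, -2, 3], [0, 0, 0]],
  [0.4, [1, -2, 3], [0, 0, 0]],
  [-1, [1, -2, 3], [0, 0, 0]],
  [-1, [1, -2, 3], [0, 0, 0]],
  [-1, [1, -2, 3], [0, 0, 0]],
  [-1, [1, -2, 3], [0, 0, 0]],
  [-1, [1, -2, 3], [0, 0, 0]],
  [-1, [1, -2, 3], [0, 0, 0]],
])

```text
time_s: 3.5
tool_pos: [0.6007, 0.2119, 0.0368]
tool_rot: [-0.0, 1.0, 0.0, 0.001]
contact_force: [-1.3, -0.6, 6.7]
opening: 0.308
```

Run:
```python
from h import *
go(.5992,.2113,.19,0)
go(.624,-.0100,.19,0)
```

```text
shift [  -1.2    0.5 -153.2] turn [-0.  -0.1  0. ] now [0.6007 0.2119 0.0368] F [-1.3 -0.6  6.7] op 0.308 t 3.5
shift [  23.5  221.8 -153.3] turn [-0.  -0.1  0. ] now [0.6007 0.2119 0.0368] F [-1.3 -0.6  6.7] op 0.308 t 3.5
```

apply_moves([
  [-1, [0, 0, -20], [0, 0, 0]],
  [-1, [0, 0, -60], [0, 0, 0]],
  [-1, [0, 0, -100], [0, 0, 0]],
  [-1, [0, 0, -140], [0, 0, 0]],
  [-1, [0, 0, -175], [0, 0, 0]],
  [-1, [0, 0, -175], [0, 0, 0]],
  [-1, [5, 40, -175], [0, 0, 0]],
  [-1, [10, 85, -175], [0, 0, 0]],
])

```text
time_s: 4.3
tool_pos: [0.609, 0.1279, 0.2099]
tool_rot: [-0.0, 1.0, 0.003, -0.0]
contact_force: [1.5, -0.7, -2.5]
opening: 0.305
```

Run:
```python
from h import *
go(.625,-.0095,.21,0)
p,d,X=cloud("wrist","pics/w2.png")
for b in blobs(X,0.09,0.103,200): print(*b)
p,d,X=cloud("top","pics/t3.png")
for b in blobs(X,0.048,0.07,60): print(*b)
```

```text
shift [ 15.2 137.5  -0.2] turn [-0.1  0.   0.3] now [0.609  0.1279 0.2099] F [ 1.5 -0.7 -2.5] op 0.305 t 4.3
440 338.0 54.0 [0.7201 0.0681 0.0965] [0.7218 0.0686 0.0966] [0.08  0.005 0.013]
7297 418.0 174.0 [ 0.6255 -0.0103  0.0961] [ 0.6262 -0.0116  0.0938] [0.083 0.084 0.012]
1604 500.0 177.0 [ 0.626  -0.0879  0.0962] [ 0.6244 -0.0839  0.0947] [0.07  0.033 0.012]
2945 491.0 275.0 [ 0.5254 -0.1044  0.096 ] [ 0.5229 -0.1022  0.0937] [0.083 0.058 0.012]
4957 405.0 274.0 [ 0.5221 -0.0143  0.0958] [ 0.5237 -0.0168  0.0936] [0.083 0.084 0.012]
76 148.0 192.0 [0.5559 0.366  0.0572] [0.5559 0.3648 0.0596] [0.027 0.027 0.018]
71 47.0 256.0 [0.3647 0.6698 0.059 ] [0.3664 0.6589 0.0602] [0.125 0.044 0.022]
71 198.0 238.0 [0.4184 0.2126 0.0579] [0.4186 0.2128 0.0604] [0.024 0.026 0.018]
77 153.0 255.0 [0.3683 0.3465 0.0577] [0.3692 0.345  0.0595] [0.024 0.027 0.016]
89 489.0 290.0 [ 0.2644 -0.6457  0.0591] [ 0.2689 -0.6335  0.0592] [0.113 0.049 0.022]
```

View pics/w2.png

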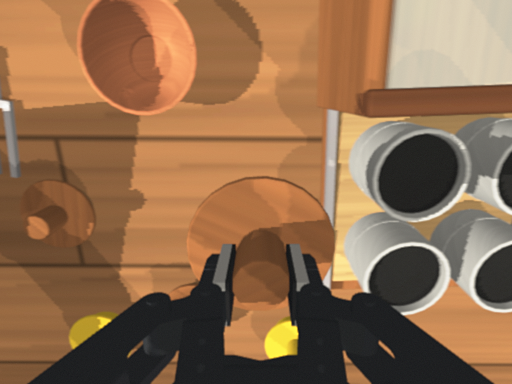

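The lid hangs level in the grip. The wrist camera puts mouth B at (0.6255, -0.0103), matching the top camera. Moving over it.

apply_moves([
  [-1, [4, 35, -8], [0, 0, 0]],
  [-1, [8, 75, -8], [0, 0, 0]],
  [-1, [12, 110, -8], [0, 0, 0]],
  [-1, [15.5, 138, -8], [0, 0, 0]],
  [-1, [15.5, 138, -8], [0, 0, 0]],
  [-1, [15.5, 138, 15], [0, 0, 0]],
  [-1, [15.5, 138, 40], [0, 0, 0]],
  [-1, [15.5, 138, 55], [0, 0, 0]],
])

```text
time_s: 5.2
tool_pos: [0.6239, -0.011, 0.1528]
tool_rot: [-0.0, 1.0, 0.001, -0.002]
contact_force: [-0.4, 0.2, -1.6]
opening: 0.306
```

Run:
```python
from h import *
go(.6255,-.0103,.129,0)
```

```text
shift [ 1.7 -0.7 23.8] turn [-0.   0.2  0.1] now [ 0.6239 -0.011   0.1528] F [-0.4  0.2 -1.6] op 0.306 t 5.2
```

Lowering and pressing while gripped.

apply_moves([
  [-1, [1, 0, 6], [0, 0, 0]],
  [-1, [1, 0, 12], [0, 0, 0]],
  [-1, [1, 0, 18], [0, 0, 0]],
  [-1, [1, 0, 22], [0, 0, 0]],
  [-1, [1, 0, 25], [0, 0, 0]],
  [-1, [1, 0, 28], [0, 0, 0]],
  [-1, [1, 0, 31], [0, 0, 0]],
  [-1, [1, 0, 34], [0, 0, 0]],
])

```text
time_s: 6.0
tool_pos: [0.6269, -0.0114, 0.1225]
tool_rot: [0.0, 1.0, 0.0, 0.001]
contact_force: [-3.6, -0.1, 7.5]
opening: 0.303
```

Run:
```python
from h import *
go(.6255,-.0103,.117,0)
```

```text
shift [-1.4 -1.1  5.5] turn [ 0.  -0.1  0. ] now [ 0.6269 -0.0114  0.1225] F [-3.6 -0.1  7.5] op 0.303 t 6.0
```

apply_moves([
  [-1, [-1, 0, 2], [0, 0, 0]],
  [-1, [-1, 0, 4], [0, 0, 0]],
  [-1, [-1, 0, 6], [0, 0, 0]],
  [-1, [-1, 0, 8], [0, 0, 0]],
  [-1, [-1, 0, 10], [0, 0, 0]],
  [-1, [-1, 0, 11], [0, 0, 0]],
  [-1, [-1, 0, 11], [0, 0, 0]],
  [-1, [-1, 0, 11], [0, 0, 0]],
])

```text
time_s: 6.8
tool_pos: [0.6288, -0.0112, 0.1166]
tool_rot: [0.0, 1.0, 0.0, 0.004]
contact_force: [-8.5, -0.5, 33.7]
opening: 0.303
```

apply_moves([
  [-1, [0, 0, -8], [0, 0, 0]],
  [0.2, [0, 0, -8], [0, 0, 0]],
  [0.2, [0, 0, -8], [0, 0, 0]],
  [0.2, [0, 0, -8], [0, 0, 0]],
  [0.2, [0, 0, -8], [0, 0, 0]],
  [0.2, [0, 0, -30], [0, 0, 0]],
  [0.2, [0, 0, -65], [0, 0, 0]],
  [0.2, [0, 0, -100], [0, 0, 0]],
])

```text
time_s: 7.6
tool_pos: [0.6248, -0.0114, 0.2102]
tool_rot: [-0.0, 1.0, 0.0, -0.001]
contact_force: [0.4, -0.2, -0.2]
opening: 0.603
```

Run:
```python
from h import *
go(.5995,.209,.21,0)
p,d,X=cloud("wrist","pics/w3.png")
for b in blobs(X,0.13,0.16,200): print(*b)
for b in blobs(X,0.105,0.13,200): print(*b)
```

```text
shift [ -25.1 -220.4    0.3] turn [-0.   0.1  0. ] now [ 0.6248 -0.0114  0.2102] F [ 0.4 -0.2 -0.2] op 0.603 t 7.6
1071 260.0 206.0 [ 0.627  -0.0116  0.1369] [ 0.6286 -0.0113  0.1404] [0.027 0.027 0.014]
5879 260.0 189.0 [ 0.6267 -0.0113  0.1175] [ 0.6311 -0.0112  0.1067] [0.085 0.085 0.025]
```

View pics/w3.png

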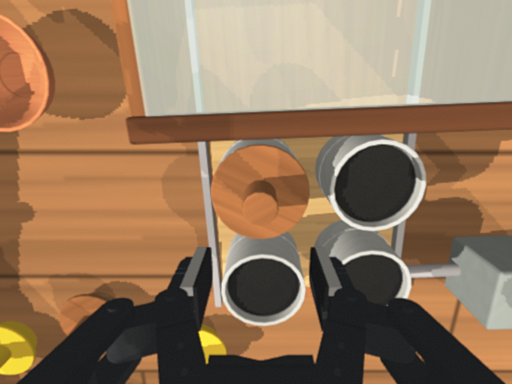

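The lid is home: knob top about 0.141, flange top 0.106. The wrist view shows it flush at (260,195). Next is L2.

apply_moves([
  [0.4, [-8, -45, 0], [0, 0, 0]],
  [0.4, [-16, -90, 0], [0, 0, 0]],
  [0.4, [-24, -135, 0], [0, 0, 0]],
  [0.4, [-32, -180, 0], [0, 0, 0]],
  [0.4, [-41, -225, 0], [0, 0, 0]],
  [0.4, [-49, -270, 0], [0, 0, 0]],
  [0.4, [-57, -315, 0], [0, 0, 0]],
  [0.4, [-64, -350, 0], [0, 0, 0]],
])

```text
time_s: 8.45
tool_pos: [0.5598, 0.3418, 0.2097]
tool_rot: [-0.0, 1.0, 0.001, -0.0]
contact_force: [1.1, -0.3, -0.7]
opening: 0.701
```

Run:
```python
from h import *
go(.5572,.366,.036,0)
p,d,X=cloud("wrist","pics/w4.png")
for b in blobs(X,0.05,0.066,200): print(*b)
p,d,X=cloud("top","pics/t4.png")
for b in blobs(X,0.048,0.07,60): print(*b)
```

```text
shift [ -2.4 -24.1 173.7] turn [-0.   0.   0.2] now [0.5598 0.3418 0.2097] F [ 1.1 -0.3 -0.7] op 0.701 t 8.45
608 235.0 183.0 [0.5577 0.3673 0.0567] [0.5589 0.3671 0.0605] [0.027 0.026 0.013]
354 6.0 337.0 [0.3512 0.6595 0.0579] [0.3591 0.6542 0.0577] [0.076 0.02  0.016]
452 255.0 330.0 [0.3708 0.3478 0.0566] [0.3737 0.3477 0.0592] [0.028 0.027 0.013]
460 474.0 333.0 [0.3655 0.0799 0.0561] [0.369  0.0817 0.0586] [0.028 0.028 0.012]
61 487.0 208.0 [ 0.5051 -0.6449  0.059 ] [ 0.5058 -0.6363  0.0594] [0.126 0.039 0.022]
70 198.0 238.0 [0.4184 0.2127 0.0585] [0.4187 0.2128 0.0602] [0.024 0.026 0.015]
68 47.0 256.0 [0.3659 0.6649 0.059 ] [0.3663 0.6576 0.0596] [0.11  0.034 0.022]
73 244.0 256.0 [0.3647 0.0778 0.0581] [0.3648 0.0777 0.061 ] [0.027 0.024 0.016]
93 489.0 290.0 [ 0.2645 -0.6443  0.0591] [ 0.2685 -0.6335  0.0591] [0.113 0.048 0.022]
126 278.0 365.0 [ 0.0385 -0.0164  0.0591] [ 0.0564 -0.0196  0.0608] [0.066 0.112 0.021]
```

apply_moves([
  [0.4, [-2, -25, 0], [0, 0, 0]],
  [0.4, [-2, -25, 40], [0, 0, 0]],
  [0.4, [-2, -25, 80], [0, 0, 0]],
  [0.4, [-2, -25, 120], [0, 0, 0]],
  [0.4, [-2, -25, 150], [0, 0, 0]],
  [0.4, [-2, -25, 165], [0, 0, 0]],
  [0.4, [-2, -25, 172], [0, 0, 0]],
  [0.4, [-2, -25, 172], [0, 0, 0]],
])

```text
time_s: 9.35
tool_pos: [0.5594, 0.3633, 0.0381]
tool_rot: [0.0, 1.0, 0.0, -0.0]
contact_force: [-0.2, 0.1, 0.1]
opening: 0.698
```

apply_moves([
  [-1, [0, 0, 1], [0, 0, 0]],
  [-1, [0, 0, 1], [0, 0, 0]],
  [-1, [0, 0, 1], [0, 0, 0]],
  [-1, [0, 0, 1], [0, 0, 0]],
  [-1, [0, 0, 1], [0, 0, 0]],
  [-1, [0, 0, 1], [0, 0, 0]],
  [-1, [0, 0, 1], [0, 0, 0]],
  [-1, [0, 0, 1], [0, 0, 0]],
])

```text
time_s: 10.15
tool_pos: [0.5603, 0.3644, 0.0392]
tool_rot: [-0.001, 1.0, 0.0, 0.001]
contact_force: [0.8, 0.5, 6.3]
opening: 0.303
```

Run:
```python
from h import *
go(.630,-.114,.21,0)
```

```text
shift [  69.9  478.2 -171.5] turn [-0.1 -0.2  0. ] now [0.5603 0.3644 0.0392] F [0.8 0.5 6.3] op 0.303 t 10.15
```

apply_moves([
  [-1, [0, 0, -20], [0, 0, 0]],
  [-1, [0, 0, -60], [0, 0, 0]],
  [-1, [0, 0, -100], [0, 0, 0]],
  [-1, [0, 0, -140], [0, 0, 0]],
  [-1, [0, 0, -172], [0, 0, 0]],
  [-1, [-4, 40, -175], [0, 0, 0]],
  [-1, [-8, 80, -175], [0, 0, 0]],
  [-1, [-12, 120, -175], [0, 0, 0]],
])

```text
time_s: 10.95
tool_pos: [0.5469, 0.2422, 0.2128]
tool_rot: [0.0, 1.0, 0.001, 0.0]
contact_force: [0.5, -0.3, -0.9]
opening: 0.306
```

apply_moves([
  [-1, [-4, 40, -3], [0, 0, 0]],
  [-1, [-8, 80, -3], [0, 0, 0]],
  [-1, [-12, 120, -3], [0, 0, 0]],
  [-1, [-15, 150, -3], [0, 0, 0]],
  [-1, [-18, 180, -3], [0, 0, 0]],
  [-1, [-20, 200, -3], [0, 0, 0]],
  [-1, [-20, 200, -3], [0, 0, 0]],
  [-1, [-20, 200, -3], [0, 0, 0]],
])

```text
time_s: 11.75
tool_pos: [0.5273, 0.0436, 0.2156]
tool_rot: [-0.0, 1.0, -0.0, 0.0]
contact_force: [0.4, 1.2, -0.9]
opening: 0.307
```

Run:
```python
from h import *
go(.5225,-.0145,.21,0)
p,d,X=cloud("wrist","pics/w5.png")
for b in blobs(X,0.09,0.103,200): print(*b)
for b in blobs(X,0.185,0.22,200): print(*b)
```

```text
shift [-4.8 58.1  5.6] turn [-0. -0. -0.] now [0.5273 0.0436 0.2156] F [ 0.4  1.2 -0.9] op 0.307 t 11.75
9765 457.0 64.0 [ 0.6313 -0.1137  0.0962] [ 0.6332 -0.1154  0.0938] [0.083 0.084 0.012]
6719 438.0 189.0 [ 0.5275 -0.1184  0.0962] [ 0.5284 -0.1196  0.0938] [0.084 0.085 0.012]
4514 332.0 186.0 [ 0.5247 -0.0153  0.096 ] [ 0.5312 -0.0223  0.0937] [0.081 0.081 0.012]
8902 261.0 223.0 [0.536  0.0429 0.2086] [0.5426 0.043  0.2032] [0.063 0.085 0.023]
```

View pics/w5.png

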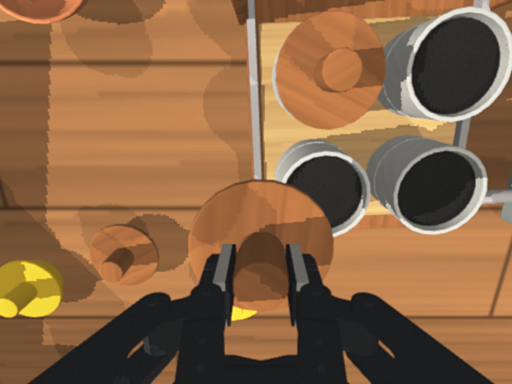

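apply_moves([
  [-1, [-1, 30, -3], [0, 0, 0]],
  [-1, [-2.5, 58, -3], [0, 0, 0]],
  [-1, [-2.5, 58, -3], [0, 0, 0]],
  [-1, [-2.5, 58, 25], [0, 0, 0]],
  [-1, [-2.5, 58, 50], [0, 0, 0]],
  [-1, [-2.5, 58, 65], [0, 0, 0]],
  [-1, [-2.5, 58, 72], [0, 0, 0]],
  [-1, [-2.5, 58, 77], [0, 0, 0]],
])

```text
time_s: 12.6
tool_pos: [0.5251, -0.0131, 0.138]
tool_rot: [-0.0, 1.0, 0.001, -0.0]
contact_force: [0.5, -0.2, -0.2]
opening: 0.302
```

Run:
```python
from h import *
go(.525,-.0145,.117,0)
```

```text
shift [-0.1  1.4 21. ] turn [-0.   0.   0.1] now [ 0.5251 -0.0131  0.138 ] F [ 0.5 -0.2 -0.2] op 0.302 t 12.6
```

apply_moves([
  [-1, [0, 1, 4], [0, 0, 0]],
  [-1, [0, 1, 8], [0, 0, 0]],
  [-1, [0, 1, 11], [0, 0, 0]],
  [-1, [0, 1, 14], [0, 0, 0]],
  [-1, [0, 1, 17], [0, 0, 0]],
  [-1, [0, 1, 19], [0, 0, 0]],
  [-1, [0, 1, 21], [0, 0, 0]],
  [-1, [0, 1, 23], [0, 0, 0]],
])

```text
time_s: 13.4
tool_pos: [0.5265, -0.0153, 0.1189]
tool_rot: [0.0, 1.0, 0.0, 0.002]
contact_force: [-12.2, -0.7, 43.4]
opening: 0.306
```

apply_moves([
  [-1, [-1, 0, 1], [0, 0, 0]],
  [-1, [-1, 0, 2], [0, 0, 0]],
  [-1, [-1, 0, 3], [0, 0, 0]],
  [-1, [-1, 0, 4], [0, 0, 0]],
  [-1, [-1, 0, 5], [0, 0, 0]],
  [-1, [-1, 0, 5], [0, 0, 0]],
  [-1, [-1, 0, 5], [0, 0, 0]],
  [-1, [-1, 0, 5], [0, 0, 0]],
])

```text
time_s: 14.2
tool_pos: [0.5311, -0.0151, 0.1188]
tool_rot: [0.0, 1.0, -0.0, 0.008]
contact_force: [-8.8, -1.7, 56.1]
opening: 0.306
```

apply_moves([
  [-1, [0, 0, -6], [0, 0, 0]],
  [0.2, [0, 0, -8], [0, 0, 0]],
  [0.2, [0, 0, -8], [0, 0, 0]],
  [0.2, [0, 0, -8], [0, 0, 0]],
  [0.2, [0, 0, -8], [0, 0, 0]],
  [0.2, [0, 0, -30], [0, 0, 0]],
  [0.2, [0, 0, -65], [0, 0, 0]],
  [0.2, [0, 0, -105], [0, 0, 0]],
])

```text
time_s: 15.0
tool_pos: [0.5225, -0.0156, 0.2147]
tool_rot: [-0.0, 1.0, 0.0, -0.002]
contact_force: [1.8, 0.6, 0.2]
opening: 0.6
```

Run:
```python
from h import *
go(.4200,.2135,.21,0)
p,d,X=cloud("wrist","pics/w6.png")
for b in blobs(X,0.13,0.17,200): print(*b, )
for x,y in ((.625,-.01),(.524,-.014)):
  k=(np.hypot(X[...,0]-x,X[...,1]-y)<.02)&(X[...,2]>.12)&(X[...,2]<.17); z=X[k][:,2]; print('knobtop',np.percentile(z,[10,50,80,90,99]).round(4))
  k=(np.hypot(X[...,0]-x,X[...,1]-y)<.042)&(np.hypot(X[...,0]-x,X[...,1]-y)>.02)&(X[...,2]<.125); z=X[k][:,2]; print('flange',np.percentile(z,[10,50,80,90]).round(4))
p,d,X=cloud("top","pics/t5.png")
for b in blobs(X,0.048,0.07,60): print(*b)
```

```text
shift [-102.3 -229.2    5.2] turn [-0.   0.2  0. ] now [ 0.5225 -0.0156  0.2147] F [1.8 0.6 0.2] op 0.6 t 15.0
1533 253.0 52.0 [ 0.6317 -0.0114  0.1368] [ 0.6318 -0.0113  0.141 ] [0.028 0.027 0.013]
1041 259.0 200.0 [ 0.5276 -0.0145  0.1366] [ 0.5292 -0.0148  0.1404] [0.027 0.027 0.013]
knobtop [0.14   0.1411 0.1417 0.1421 0.1429]
flange [0.1052 0.1062 0.1068 0.1071]
knobtop [0.1305 0.1409 0.1415 0.1418 0.1424]
flange [0.1053 0.1061 0.1067 0.107 ]
62 374.0 144.0 [ 0.7049 -0.3226  0.0588] [ 0.6963 -0.31    0.0586] [0.06  0.048 0.021]
72 198.0 238.0 [0.4185 0.2124 0.0572] [0.4186 0.2126 0.0607] [0.024 0.025 0.017]
70 47.0 256.0 [0.3648 0.6645 0.0596] [0.3667 0.6579 0.0593] [0.113 0.032 0.021]
76 153.0 255.0 [0.3695 0.3459 0.0584] [0.3693 0.3452 0.0601] [0.026 0.027 0.017]
74 244.0 256.0 [0.3645 0.0778 0.0587] [0.3649 0.0778 0.0603] [0.026 0.024 0.014]
96 490.0 289.0 [ 0.2661 -0.6487  0.059 ] [ 0.2714 -0.6347  0.0596] [0.117 0.057 0.022]
153 268.0 365.0 [0.0385 0.0049 0.059 ] [0.0552 0.0092 0.0608] [0.066 0.127 0.022]
```

View pics/w6.png

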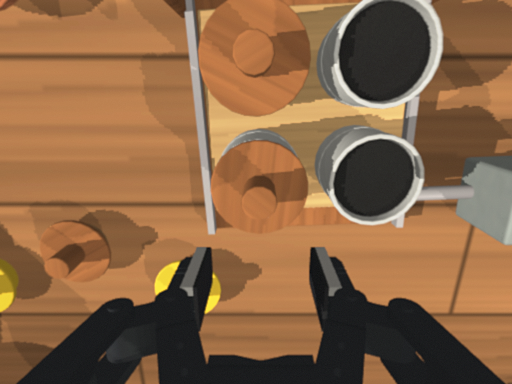

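Both lids read flange top 0.106 and knob top 0.141, so they're home. Now L3, which hasn't moved.

apply_moves([
  [0.4, [-18, -40, 0], [0, 0, 0]],
  [0.4, [-36, -80, 0], [0, 0, 0]],
  [0.4, [-54, -120, 0], [0, 0, 0]],
  [0.4, [-72, -160, 0], [0, 0, 0]],
  [0.4, [-88, -195, 0], [0, 0, 0]],
  [0.4, [-103, -228, 0], [0, 0, 0]],
  [0.4, [-103, -228, 30], [0, 0, 0]],
  [0.4, [-103, -228, 60], [0, 0, 0]],
])

```text
time_s: 15.9
tool_pos: [0.4203, 0.2138, 0.1544]
tool_rot: [-0.0, 1.0, 0.002, 0.001]
contact_force: [0.2, -0.7, -0.7]
opening: 0.7
```

Run:
```python
from h import *
p,d,X=cloud("wrist","pics/w7.png")
for b in blobs(X,0.05,0.066,200): print(*b, )
go(.4195,.2135,.037,0)
```

```text
887 259.0 199.0 [0.4199 0.2147 0.0565] [0.4212 0.2146 0.0603] [0.027 0.027 0.013]
867 112.0 251.0 [0.3707 0.3472 0.0568] [0.3723 0.3452 0.0597] [0.027 0.028 0.013]
858 408.0 256.0 [0.3657 0.0794 0.0565] [0.3674 0.0813 0.0594] [0.027 0.028 0.013]
shift [  2.6  -2.6 112.6] turn [0.2 0.4 0.1] now [0.4176 0.2112 0.1496] F [-2.  -1.3 -3.7] op 0.703 t 15.95
```

apply_moves([
  [0.4, [0, -1, 35], [0, 0, 0]],
  [0.4, [0, -1, 70], [0, 0, 0]],
  [0.4, [0, -1, 95], [0, 0, 0]],
  [0.4, [0, -1, 110], [0, 0, 0]],
  [0.4, [0, -1, 115], [0, 0, 0]],
  [0.4, [0, -1, 115], [0, 0, 0]],
  [0.4, [0, -1, 115], [0, 0, 0]],
  [0.4, [0, -1, 115], [0, 0, 0]],
])

```text
time_s: 16.75
tool_pos: [0.4215, 0.2137, 0.0412]
tool_rot: [-0.0, 1.0, 0.0, 0.001]
contact_force: [-0.0, -0.6, -0.0]
opening: 0.702
```

apply_moves([
  [-1, [0, 0, 1], [0, 0, 0]],
  [-1, [0, 0, 1], [0, 0, 0]],
  [-1, [0, 0, 1], [0, 0, 0]],
  [-1, [0, 0, 1], [0, 0, 0]],
  [-1, [0, 0, 1], [0, 0, 0]],
  [-1, [0, 0, 1], [0, 0, 0]],
  [-1, [0, 0, 1], [0, 0, 0]],
  [-1, [0, 0, 1], [0, 0, 0]],
])

```text
time_s: 17.55
tool_pos: [0.4212, 0.2136, 0.0398]
tool_rot: [-0.0, 1.0, 0.0, 0.0]
contact_force: [-0.9, 0.0, 6.3]
opening: 0.309
```

Run:
```python
from h import *
go(.5275,-.1185,.21,0)
```

```text
shift [ 106.2  332.2 -170.2] turn [-0. -0.  0.] now [0.4212 0.2136 0.0398] F [-0.9  0.   6.3] op 0.309 t 17.55
```

apply_moves([
  [-1, [0, 0, -20], [0, 0, 0]],
  [-1, [0, 0, -60], [0, 0, 0]],
  [-1, [0, 0, -100], [0, 0, 0]],
  [-1, [0, 0, -140], [0, 0, 0]],
  [-1, [0, 0, -175], [0, 0, 0]],
  [-1, [12, 38, -178], [0, 0, 0]],
  [-1, [24, 76, -178], [0, 0, 0]],
  [-1, [36, 114, -178], [0, 0, 0]],
])

```text
time_s: 18.35
tool_pos: [0.457, 0.0981, 0.2176]
tool_rot: [0.0, 1.0, 0.001, 0.0]
contact_force: [0.5, -0.5, -1.2]
opening: 0.306
```

apply_moves([
  [-1, [12, 38, 0], [0, 0, 0]],
  [-1, [24, 76, 0], [0, 0, 0]],
  [-1, [36, 114, 0], [0, 0, 0]],
  [-1, [48, 150, 0], [0, 0, 0]],
  [-1, [58, 180, 0], [0, 0, 0]],
  [-1, [64, 200, 0], [0, 0, 0]],
  [-1, [64, 200, 0], [0, 0, 0]],
  [-1, [64, 200, 0], [0, 0, 0]],
])

```text
time_s: 19.15
tool_pos: [0.5205, -0.1005, 0.2168]
tool_rot: [-0.0, 1.0, -0.0, -0.001]
contact_force: [0.3, 0.8, -0.8]
opening: 0.308
```

Run:
```python
from h import *
go(.5275,-.1185,.21,0)
p,d,X=cloud("wrist","pics/w8.png")
for b in blobs(X,0.09,0.103,200): print(*b)
for b in blobs(X,0.185,0.22,200): print(*b)
print(observe()['tool_pos'])
```

```text
shift [ 7.  18.   6.8] turn [-0.   0.1 -0. ] now [ 0.5205 -0.1005  0.2168] F [ 0.3  0.8 -0.8] op 0.308 t 19.15
8957 277.0 49.0 [ 0.6339 -0.1138  0.0963] [ 0.6375 -0.1144  0.0936] [0.078 0.083 0.012]
3881 284.0 161.0 [ 0.5433 -0.1183  0.0961] [ 0.5474 -0.1218  0.0938] [0.063 0.082 0.012]
262 187.0 149.0 [ 0.5464 -0.0288  0.0965] [ 0.5582 -0.0363  0.0961] [0.048 0.057 0.013]
556 465.0 206.0 [ 0.5041 -0.3027  0.0965] [ 0.506  -0.2905  0.0971] [0.043 0.045 0.013]
8991 260.0 221.0 [ 0.5304 -0.1006  0.2089] [ 0.5367 -0.1007  0.2036] [0.063 0.085 0.022]
212 260.0 303.0 [ 0.4826 -0.1009  0.2029] [ 0.4809 -0.1004  0.2031] [0.012 0.033 0.003]
[ 0.52057503 -0.09956312  0.21694715]
```

View pics/w8.png

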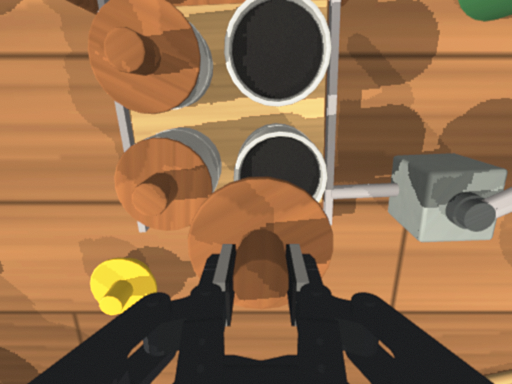

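apply_moves([
  [-1, [9, 18, 0], [0, 0, 0]],
  [-1, [9, 18, 0], [0, 0, 0]],
  [-1, [9, 18, 0], [0, 0, 0]],
  [-1, [9, 18, 25], [0, 0, 0]],
  [-1, [9, 18, 50], [0, 0, 0]],
  [-1, [9, 18, 65], [0, 0, 0]],
  [-1, [9, 18, 72], [0, 0, 0]],
  [-1, [9, 18, 78], [0, 0, 0]],
])

```text
time_s: 20.0
tool_pos: [0.53, -0.1175, 0.1391]
tool_rot: [-0.0, 1.0, 0.001, -0.0]
contact_force: [0.0, -0.6, -1.3]
opening: 0.305
```

apply_moves([
  [-1, [0, 0, 4], [0, 0, 0]],
  [-1, [0, 0, 8], [0, 0, 0]],
  [-1, [0, 0, 11], [0, 0, 0]],
  [-1, [0, 0, 14], [0, 0, 0]],
  [-1, [0, 0, 17], [0, 0, 0]],
  [-1, [0, 0, 19], [0, 0, 0]],
  [-1, [0, 0, 21], [0, 0, 0]],
  [-1, [0, 0, 22], [0, 0, 0]],
])

```text
time_s: 20.8
tool_pos: [0.533, -0.1182, 0.1198]
tool_rot: [0.0, 1.0, 0.0, 0.003]
contact_force: [-1.1, 1.4, 13.6]
opening: 0.301
```

apply_moves([
  [-1, [-1, 0, 1], [0, 0, 0]],
  [-1, [-1, 0, 2], [0, 0, 0]],
  [-1, [-1, 0, 3], [0, 0, 0]],
  [-1, [-1, 0, 4], [0, 0, 0]],
  [-1, [-1, 0, 4], [0, 0, 0]],
  [-1, [-1, 0, 4], [0, 0, 0]],
  [-1, [-1, 0, 4], [0, 0, 0]],
  [-1, [-1, 0, 4], [0, 0, 0]],
])

```text
time_s: 21.6
tool_pos: [0.5335, -0.1182, 0.1196]
tool_rot: [0.001, 1.0, 0.0, 0.005]
contact_force: [-8.6, 3.6, 40.9]
opening: 0.307
```

apply_moves([
  [-1, [0, 0, -5], [0, 0, 0]],
  [0.2, [0, 0, -7], [0, 0, 0]],
  [0.2, [0, 0, -7], [0, 0, 0]],
  [0.2, [0, 0, -7], [0, 0, 0]],
  [0.2, [0, 0, -7], [0, 0, 0]],
  [0.2, [0, 0, -30], [0, 0, 0]],
  [0.2, [0, 0, -65], [0, 0, 0]],
  [0.2, [0, 0, -110], [0, 0, 0]],
])

```text
time_s: 22.4
tool_pos: [0.5273, -0.1184, 0.2223]
tool_rot: [-0.0, 1.0, 0.0, -0.003]
contact_force: [1.3, -0.1, 0.2]
opening: 0.602
```

Run:
```python
from h import *
p,d,X=cloud("wrist","pics/w9.png")
for b in blobs(X,0.13,0.17,200): print(*b, )
for x,y in ((.627,-.01),(.526,-.014),(.530,-.1185)):
  k=(np.hypot(X[...,0]-x,X[...,1]-y)<.02)&(X[...,2]>.12)&(X[...,2]<.17); z=X[k][:,2]; print('knobtop',np.percentile(z,[10,50,80,90,99]).round(4))
  k=(np.hypot(X[...,0]-x,X[...,1]-y)<.042)&(np.hypot(X[...,0]-x,X[...,1]-y)>.02)&(X[...,2]<.125); z=X[k][:,2]; print('flange',np.percentile(z,[10,50,80,90]).round(4))
go(.549,-.3203,.22,0)
p,d,X=cloud("top","pics/t6.png")
for lo,hi in((.078,.09),(.165,.18)):
  k=(X[...,2]>lo)&(X[...,2]<hi)&(abs(X[...,0]-.5)<.1)&(abs(X[...,1]+.3)<.07);q=X[k]
  print(lo,k.sum(),((q.min(0)+q.max(0))/2).round(4),q.mean(0).round(4))
```

```text
1610 106.0 61.0 [ 0.6324 -0.0118  0.1367] [ 0.6322 -0.0133  0.1403] [0.027 0.028 0.013]
986 260.0 197.0 [ 0.5323 -0.1184  0.1366] [ 0.5338 -0.1181  0.1404] [0.028 0.027 0.013]
1063 132.0 202.0 [ 0.5277 -0.0154  0.1366] [ 0.5297 -0.0168  0.14  ] [0.028 0.027 0.013]
knobtop [0.129  0.1409 0.1417 0.142  0.1429]
flange [0.0726 0.1062 0.1068 0.1072]
knobtop [0.1271 0.1407 0.1415 0.1418 0.1425]
flange [0.1053 0.1062 0.1068 0.1071]
knobtop [0.131  0.1409 0.1415 0.1418 0.1425]
flange [0.1053 0.1061 0.1067 0.107 ]
shift [ 16.7 201.5  11.5] turn [ 0.1 -0.5  0. ] now [ 0.5321 -0.1188  0.2311] F [ 2.2 -0.1  5.8] op 0.601 t 22.45
0.078 148 [ 0.4999 -0.3202  0.0842] [ 0.4923 -0.3225  0.0848]
0.165 66 [ 0.5235 -0.3469  0.171 ] [ 0.5226 -0.3463  0.1716]
```

View pics/w9.png

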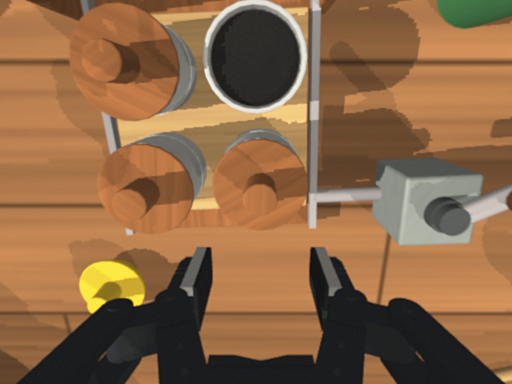

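View pics/t6.png

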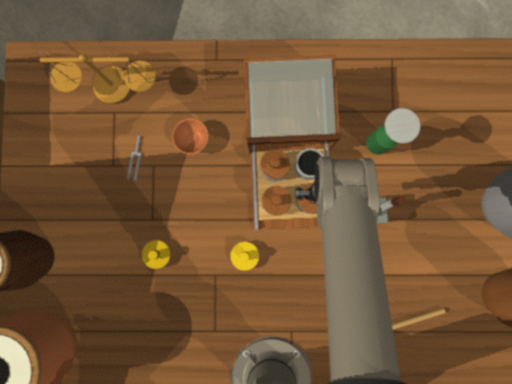

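All three lids are home (flange top 0.106, knob top 0.141). The pressing nudged the crank forward, so its handle is now at (0.5235, -0.347), 0.055 m from the axis. Moving over the handle.

apply_moves([
  [0.2, [0, 40, 0], [0, 0, 0]],
  [0.2, [0, 80, 0], [0, 0, 0]],
  [0.2, [-2, 120, 0], [0, 0, 0]],
  [0.2, [-4, 160, 0], [0, 0, 0]],
  [0.2, [-5, 200, 0], [0, 0, 0]],
  [0.2, [-6, 226, 0], [0, 0, 0]],
  [0.2, [-6, 226, 0], [0, 0, 0]],
  [0.2, [-6, 226, 0], [0, 0, 0]],
])

```text
time_s: 23.3
tool_pos: [0.5226, -0.3445, 0.2222]
tool_rot: [-0.001, 1.0, -0.0, -0.001]
contact_force: [0.4, 0.8, 0.3]
opening: 0.6
```

Run:
```python
from h import *
p,d,X=cloud("wrist","pics/w10.png")
k=(X[...,2]>.16)&(X[...,2]<.18)&(abs(X[...,0]-.5)<.1)&(abs(X[...,1]+.3)<.09);q=X[k]
print(k.sum(),((q.min(0)+q.max(0))/2).round(4),q.mean(0).round(4),np.ptp(q,axis=0))
go(.5235,-.3465,.13,0)
```

```text
948 [ 0.5238 -0.3473  0.1669] [ 0.5257 -0.3472  0.1708] [0.02342295 0.02376024 0.01378869]
shift [ 0.4  3.3 92.4] turn [-0.1  0.1  0.1] now [ 0.5232 -0.3434  0.2224] F [-0.7  1.2  0.2] op 0.598 t 23.35
```

View pics/w10.png

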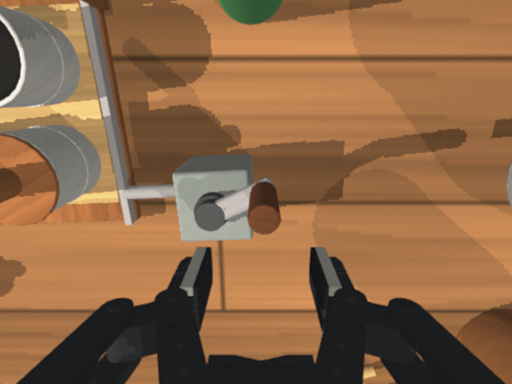

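The handle is at (265,208), directly below the gripper.

apply_moves([
  [0.2, [1, 3, 0], [0, 0, 0]],
  [0.2, [1, 3, 40], [0, 0, 0]],
  [0.2, [1, 3, 75], [0, 0, 0]],
  [0.2, [1, 3, 90], [0, 0, 0]],
  [-1, [1, 3, 90], [0, 0, 0]],
  [-1, [1, 3, 90], [0, 0, 0]],
  [-1, [1, 3, 90], [0, 0, 0]],
  [-1, [1, 3, 90], [0, 0, 0]],
], grip_force=40)

```text
time_s: 24.15
tool_pos: [0.5249, -0.3471, 0.1345]
tool_rot: [0.0, 1.0, 0.001, 0.001]
contact_force: [-0.7, 3.1, -1.6]
opening: 0.268
```

Run:
```python
from h import *
go(.4985,-.298,.13,0)
```

```text
shift [-26.4 -49.1   4.4] turn [ 0.  -0.1  0.1] now [ 0.5249 -0.3471  0.1345] F [-0.7  3.1 -1.6] op 0.268 t 24.15
```

Run:
```python
import numpy as np
for a0 in (62.4,182.4,302.4):
    a=np.deg2rad(a0+15*np.arange(1,9)); b=np.deg2rad(a0)
    print([[round(55*(np.cos(t)-np.cos(b)),1),round(55*(np.sin(t)-np.sin(b)),1)] for t in a])
```

```text
[[np.float64(-13.5), np.float64(4.9)], [np.float64(-27.8), np.float64(6.2)], [np.float64(-41.9), np.float64(3.7)], [np.float64(-55.0), np.float64(-2.3)], [np.float64(-66.0), np.float64(-11.5)], [np.float64(-74.2), np.float64(-23.3)], [np.float64(-79.2), np.float64(-36.7)], [np.float64(-80.4), np.float64(-51.0)]]
[[np.float64(2.5), np.float64(-14.1)], [np.float64(8.5), np.float64(-27.2)], [np.float64(17.7), np.float64(-38.2)], [np.float64(29.5), np.float64(-46.4)], [np.float64(43.0), np.float64(-51.4)], [np.float64(57.3), np.float64(-52.6)], [np.float64(71.4), np.float64(-50.2)], [np.float64(84.4), np.float64(-44.1)]]
[[np.float64(11.0), np.float64(9.2)], [np.float64(19.3), np.float64(21.0)], [np.float64(24.2), np.float64(34.4)], [np.float64(25.5), np.float64(48.7)], [np.float64(23.0), np.float64(62.9)], [np.float64(17.0), np.float64(75.9)], [np.float64(7.8), np.float64(86.9)], [np.float64(-4.0), np.float64(95.2)]]
```

apply_moves([
  [-1, [-13.5, 5, 0], [0, 0, 0]],
  [-1, [-28, 6, 0], [0, 0, 0]],
  [-1, [-42, 3.5, 0], [0, 0, 0]],
  [-1, [-55, -2.5, 0], [0, 0, 0]],
  [-1, [-66, -11.5, 0], [0, 0, 0]],
  [-1, [-74, -23.5, 0], [0, 0, 0]],
  [-1, [-79, -36.5, 0], [0, 0, 0]],
  [-1, [-80.5, -51, 0], [0, 0, 0]],
])

```text
time_s: 24.95
tool_pos: [0.4459, -0.2974, 0.1345]
tool_rot: [0.002, 1.0, 0.0, 0.003]
contact_force: [11.7, -2.8, -11.9]
opening: 0.262
```

apply_moves([
  [-1, [2.5, -14, 0], [0, 0, 0]],
  [-1, [8.5, -27, 0], [0, 0, 0]],
  [-1, [17.5, -38, 0], [0, 0, 0]],
  [-1, [29.5, -46.5, 0], [0, 0, 0]],
  [-1, [43, -51.5, 0], [0, 0, 0]],
  [-1, [57.5, -52.5, 0], [0, 0, 0]],
  [-1, [71.5, -50, 0], [0, 0, 0]],
  [-1, [84.5, -44, 0], [0, 0, 0]],
])

```text
time_s: 25.75
tool_pos: [0.5298, -0.2503, 0.1343]
tool_rot: [-0.001, 1.0, 0.001, 0.0]
contact_force: [-1.2, 2.2, 5.9]
opening: 0.271
```

Run:
```python
from h import *
s=observe();print(s['contact_force'],s['tool_pos'])
p,d,X=cloud("wrist","pics/w11.png")
p,d,X=cloud("side","pics/s11.png")
s=observe();print(s['contact_force'],s['tool_pos'])
```

```text
[-1.16232601  2.17425907  5.8577454 ] [ 0.52983117 -0.25030065  0.13434225]
[3.83324983 3.25254431 4.82064111] [ 0.53157009 -0.25162513  0.13439013]
```

View pics/s11.png

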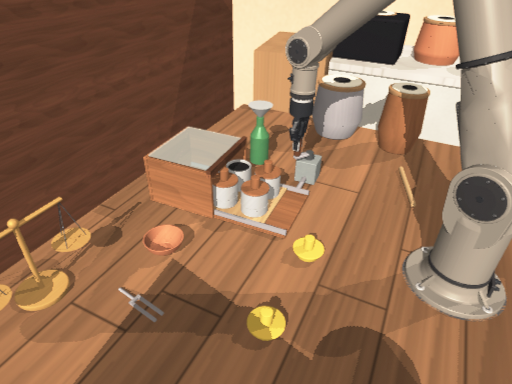

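View pics/w11.png

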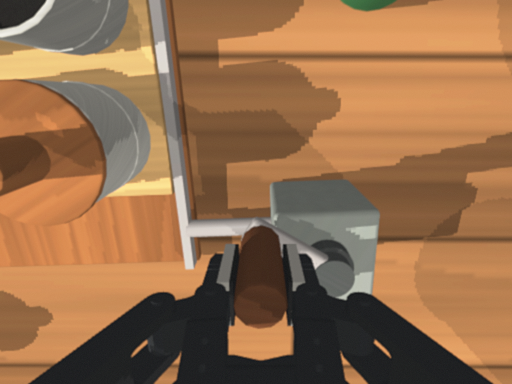

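The tray is moving in with its three lids, and the handle is firmly gripped at (262,275). Continuing.

apply_moves([
  [-1, [11, 9, 0], [0, 0, 0]],
  [-1, [19, 21, 0], [0, 0, 0]],
  [-1, [24, 34.5, 0], [0, 0, 0]],
  [-1, [25, 48.5, 0], [0, 0, 0]],
  [-1, [22.5, 63, 0], [0, 0, 0]],
  [-1, [16.5, 76, 0], [0, 0, 0]],
  [-1, [7.5, 87, 0], [0, 0, 0]],
  [-1, [-4, 95, 0], [0, 0, 0]],
])

```text
time_s: 26.65
tool_pos: [0.5244, -0.3475, 0.1342]
tool_rot: [-0.0, 1.0, 0.0, 0.001]
contact_force: [0.1, 6.5, 9.3]
opening: 0.267
```

apply_moves([
  [-1, [-13.5, 5, 0], [0, 0, 0]],
  [-1, [-28, 6, 0], [0, 0, 0]],
  [-1, [-42, 3.5, 0], [0, 0, 0]],
  [-1, [-55, -2.5, 0], [0, 0, 0]],
  [-1, [-66, -11.5, 0], [0, 0, 0]],
  [-1, [-74, -23.5, 0], [0, 0, 0]],
  [-1, [-79, -36.5, 0], [0, 0, 0]],
  [-1, [-80.5, -51, 0], [0, 0, 0]],
])

```text
time_s: 27.45
tool_pos: [0.4459, -0.2971, 0.1344]
tool_rot: [0.001, 1.0, 0.0, 0.003]
contact_force: [11.3, -2.3, -4.5]
opening: 0.27
```

apply_moves([
  [-1, [2.5, -14, 0], [0, 0, 0]],
  [-1, [8.5, -27, 0], [0, 0, 0]],
  [-1, [17.5, -38, 0], [0, 0, 0]],
  [-1, [29.5, -46.5, 0], [0, 0, 0]],
  [-1, [43, -51.5, 0], [0, 0, 0]],
  [-1, [57.5, -52.5, 0], [0, 0, 0]],
  [-1, [71.5, -50, 0], [0, 0, 0]],
  [-1, [84.5, -44, 0], [0, 0, 0]],
])

```text
time_s: 28.25
tool_pos: [0.529, -0.2499, 0.1343]
tool_rot: [-0.001, 1.0, 0.001, 0.0]
contact_force: [-1.2, 5.5, 9.3]
opening: 0.269
```

Run:
```python
from h import *
p,d,X=cloud("side","pics/s12.png")
s=observe();print(s['contact_force'],s['tool_pos'],s['opening'])
```

```text
[5.19210344 4.98217743 5.77397544] [ 0.53121553 -0.25149471  0.13439274] 0.26933043759503406
```

View pics/s12.png

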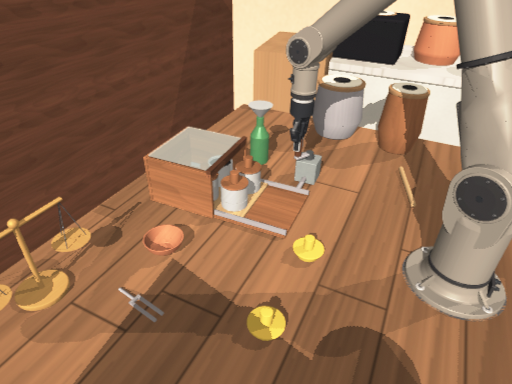

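The back row has passed under the lintel cleanly. One more full turn.

apply_moves([
  [-1, [11, 9, 0], [0, 0, 0]],
  [-1, [19, 21, 0], [0, 0, 0]],
  [-1, [24, 34.5, 0], [0, 0, 0]],
  [-1, [25, 48.5, 0], [0, 0, 0]],
  [-1, [22.5, 63, 0], [0, 0, 0]],
  [-1, [16.5, 76, 0], [0, 0, 0]],
  [-1, [7.5, 87, 0], [0, 0, 0]],
  [-1, [-4, 95, 0], [0, 0, 0]],
])

```text
time_s: 29.1
tool_pos: [0.5245, -0.3474, 0.1342]
tool_rot: [-0.0, 1.0, 0.0, 0.001]
contact_force: [0.1, 5.8, 9.9]
opening: 0.267
```

apply_moves([
  [-1, [-13.5, 5, 0], [0, 0, 0]],
  [-1, [-28, 6, 0], [0, 0, 0]],
  [-1, [-42, 3.5, 0], [0, 0, 0]],
  [-1, [-55, -2.5, 0], [0, 0, 0]],
  [-1, [-66, -11.5, 0], [0, 0, 0]],
  [-1, [-74, -23.5, 0], [0, 0, 0]],
  [-1, [-79, -36.5, 0], [0, 0, 0]],
  [-1, [-80.5, -51, 0], [0, 0, 0]],
])

```text
time_s: 29.9
tool_pos: [0.4459, -0.2969, 0.1344]
tool_rot: [0.001, 1.0, 0.0, 0.003]
contact_force: [11.6, -2.9, -2.7]
opening: 0.265
```

apply_moves([
  [-1, [2.5, -14, 0], [0, 0, 0]],
  [-1, [8.5, -27, 0], [0, 0, 0]],
  [-1, [17.5, -38, 0], [0, 0, 0]],
  [-1, [29.5, -46.5, 0], [0, 0, 0]],
  [-1, [43, -51.5, 0], [0, 0, 0]],
  [-1, [57.5, -52.5, 0], [0, 0, 0]],
  [-1, [71.5, -50, 0], [0, 0, 0]],
  [-1, [84.5, -44, 0], [0, 0, 0]],
])

```text
time_s: 30.7
tool_pos: [0.5289, -0.2499, 0.1343]
tool_rot: [-0.001, 1.0, 0.001, -0.0]
contact_force: [0.5, 3.7, 10.8]
opening: 0.272
```

Run:
```python
from h import *
p,d,X=cloud("side","pics/s13.png")
s=observe();print(s['contact_force'],s['tool_pos'],s['opening'])
```

```text
[5.0330036  5.01174034 5.12694646] [ 0.53115931 -0.25143783  0.13436398] 0.26927275081887214
```

View pics/s13.png

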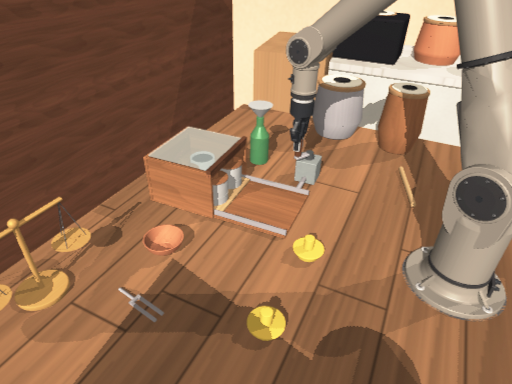

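apply_moves([
  [-1, [5.5, 4.5, 0], [0, 0, 0]],
  [-1, [11, 9, 0], [0, 0, 0]],
  [-1, [15.5, 15, 0], [0, 0, 0]],
  [-1, [19, 21, 0], [0, 0, 0]],
  [-1, [22, 27.5, 0], [0, 0, 0]],
  [-1, [24, 34.5, 0], [0, 0, 0]],
  [-1, [24, 34.5, 0], [0, 0, 0]],
  [-1, [24, 34.5, 0], [0, 0, 0]],
])

```text
time_s: 31.55
tool_pos: [0.555, -0.2868, 0.1345]
tool_rot: [0.0, 1.0, 0.001, 0.003]
contact_force: [8.8, 1.1, 1.8]
opening: 0.268
```

Run:
```python
from h import *
s=observe();print(s['contact_force'],s['tool_pos'],s['opening'])
import numpy as np
v=s['tool_pos'][:2]-[.499,-.298]; print(np.rad2deg(np.arctan2(-v[1],v[0])),np.hypot(*v))
b=np.deg2rad(-12.6)
for k in range(1,9):
    t=b+np.deg2rad(5*k); print(5*k,(55*(np.cos(t)-np.cos(b))).round(1),(55*(np.sin(t)-np.sin(b))).round(1))
```

```text
[8.80938424 1.14567638 1.80162839] [ 0.55499311 -0.28679118  0.13446152] 0.2681398492083382
-11.319963104594917 0.05710399446115339
5 0.8 4.7
10 1.3 9.5
15 1.3 14.3
20 0.9 19.1
25 0.0 23.8
30 -1.2 28.4
35 -2.8 33.0
40 -4.8 37.3
```

apply_moves([
  [-1, [0.5, 4.5, 0], [0, 0, 0]],
  [-1, [1, 9.5, 0], [0, 0, 0]],
  [-1, [0.5, 14, 0], [0, 0, 0]],
  [-1, [0, 19, 0], [0, 0, 0]],
  [-1, [0, 19, 0], [0, 0, 0]],
  [-1, [0, 19, 0], [0, 0, 0]],
  [-1, [0, 19, 0], [0, 0, 0]],
  [-1, [0, 19, 0], [0, 0, 0]],
])

```text
time_s: 32.35
tool_pos: [0.5561, -0.2959, 0.1343]
tool_rot: [-0.005, 1.0, 0.004, 0.002]
contact_force: [5.7, 20.4, 10.3]
opening: 0.27
```

Run:
```python
from h import *
s=observe();print(s['contact_force'],s['tool_pos'],s['opening'])
```

```text
[ 5.65249179 20.37900873 10.28998518] [ 0.5560723  -0.2959147   0.13431051] 0.2698979198944584
```

A 20 N reaction with the handle along the box's +x axis fits the three-turn stop. I'll ease off, let go and lift.

apply_moves([
  [-1, [-1, -8, 0], [0, 0, 0]],
  [0.2, [-1, -8.5, 0], [0, 0, 0]],
  [0.2, [-1, -8.5, 0], [0, 0, 0]],
  [0.2, [-1, -8.5, 0], [0, 0, 0]],
  [0.2, [-1, -8.5, 0], [0, 0, 0]],
  [0.2, [-1, -8.5, -30], [0, 0, 0]],
  [0.2, [-1, -8.5, -70], [0, 0, 0]],
  [0.2, [-1, -8.5, -110], [0, 0, 0]],
])

```text
time_s: 33.15
tool_pos: [0.5501, -0.2978, 0.2438]
tool_rot: [-0.0, 1.0, -0.0, -0.001]
contact_force: [0.7, -0.8, 0.2]
opening: 0.599
```

apply_moves([
  [0.2, [-30, 20, 0], [0, 0, 0]],
  [0.2, [-60, 40, 0], [0, 0, 0]],
  [0.2, [-80, 60, 0], [0, 0, 0]],
  [0.2, [-100, 90, 0], [0, 0, 0]],
  [0.2, [-120, 125, 0], [0, 0, 0]],
  [0.2, [-130, 150, 0], [0, 0, 0]],
  [0.2, [-130, 150, 0], [0, 0, 0]],
  [0.2, [-130, 150, 0], [0, 0, 0]],
])

```text
time_s: 33.95
tool_pos: [0.4205, -0.4479, 0.2429]
tool_rot: [-0.0, 1.0, -0.001, -0.0]
contact_force: [0.7, 0.2, 1.3]
opening: 0.601
```

Run:
```python
from h import *
s=observe();print(s['contact_force'],s['tool_pos'],s['opening'])
p,d,X=cloud("top","pics/t9.png")
k=(X[...,2]>.165)&(X[...,2]<.18)&(abs(X[...,0]-.5)<.1)&(abs(X[...,1]+.3)<.07);q=X[k]; print(((q.min(0)+q.max(0))/2).round(4))
q,d,X=cloud("side","pics/s14.png")
a=cv2.imread("pics/t9.png")[40:240,220:430]; b=cv2.imread("pics/s14.png")[110:250,130:340]
cv2.imwrite("pics/f.png",np.vstack([cv2.resize(a,None,fx=1.7,fy=1.7),cv2.resize(b,None,fx=1.7,fy=1.7)]))
```

```text
[0.69035752 0.20059482 1.25954486] [ 0.42050407 -0.4479322   0.24290109] 0.6008449587495723
[ 0.5533 -0.2946  0.1711]
```

View pics/f.png

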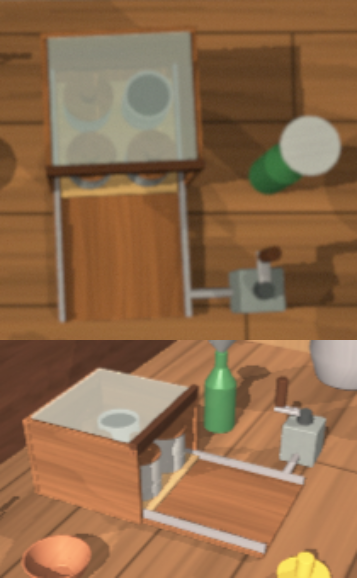

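Run:
```python
from h import *
p0=np.load("P.npy").astype(int);X0=np.load("X.npy")
p,d,X=cloud("top","pics/t10.png")
p=p.astype(int)
# tray strip colour near gap between columns, y~-0.065
for P,XX in((p0,X0),(p,X)):
    for u in(286,290,294,298):
        rows=[(round(float(XX[v,u,0]),4),round(float(XX[v,u,2]),3),tuple(int(c) for c in P[v,u])) for v in range(138,232)]
        light=[r for r in rows if r[2][0]+r[2][1]>290 and r[1]<.03]
        print(u,light[-1] if light else None,len(light))
```

```text
286 (0.4717, 0.022, (198, 152, 89)) 12
290 (0.4717, 0.021, (195, 149, 87)) 16
294 (0.4688, 0.008, (173, 121, 66)) 15
298 (0.4687, 0.016, (171, 120, 71)) 14
286 (0.6745, 0.02, (173, 130, 75)) 5
290 (0.6763, 0.027, (186, 143, 83)) 5
294 (0.6768, 0.024, (181, 138, 81)) 5
298 (0.6775, 0.019, (179, 138, 81)) 6
```

Run:
```python
from h import *
print(job_done())
```

```text
the job is handed in; nothing more can be done
None
```

The three wooden lids on the counter are each pressed home on a canister of their own, and the tray is cranked fully into the dry box. I let go of the handle, moved the arm clear and handed the job in at about 34 s of the 210 s.

**Lids:** After pressing, each flange top read about 106 mm and each knob top about 141 mm, which is what a home lid should read. All three passed under the lintel. One canister is left open, since there was no fourth wooden lid. The two yellow ones were left alone.

**Tray:** I turned the crank clockwise until it stopped, with about 20 N of resistance. The handle ended along the box's axis to within about 2°, as it should after three turns. The tray's front edge moved about 0.205 m between the first and last pictures. With the crank's starting offset of about 5 mm, that agrees with the full 0.21 m.

**What did not go cleanly:**
- Pressing the lids nudged the crank forward about 40° (about 8 mm of tray) before I began cranking. The tray therefore crept in slightly before the last lid was home.
- The wrist force reached about 56 N while I pressed the second lid, well under the 120 N limit. The press was through the fingers, so I took the 40 N limit on the arm and gripper body not to apply.
- I eased off slightly before letting go of the crank. It may sit a degree or so short of the stop, about 0.3 mm of tray.

I did not touch the bowl, the bottle or the tuning fork.

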